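Press the tub lids home before they go in the freezer

TASK

Press the orange lid (round tub) and the blue lid (rectangular tub), which stand up off their rims, straight down until each is fully home. Leave the tub with the green lid as it is, lid up, because it is still being filled; the grey one is already closed. Keep all four tubs upright and where they stand.

Things in the scene. Friction and masses are not known exactly. Their poses are not given: they have to be found in the camera images.
- orange_lid_top (a point): Centre of the flat top of the orange lid: a disc 120 mm across, 14 mm thick, on a loose round off-white tub 80 mm tall (about 1.5 kg). It starts 11 to 14 mm up, pale neck showing below it. A push of about 6 N anywhere on top slides it straight down to a firm stop on the rim; it stays where left. This point's height above the table: 105 to 108 mm at the start, 94 mm fully home.
- blue_lid_top (a point): Centre of the flat top of the blue lid: 95 mm (its x) by 140 mm (its y), 14 mm thick, on a loose rectangular off-white tub 70 mm tall (about 1.5 kg). It works like the orange lid: about 6 N slides it straight down 11 to 14 mm to a firm stop, and it stays. This point's height above the table: 95 to 98 mm at the start, 84 mm fully home.
- green_lid_top (a point): Centre of the flat top of the green lid: 110 mm square, 14 mm thick, on a loose square off-white tub 90 mm tall. It also stands 11 to 14 mm up (this point 115 to 118 mm above the table) and would yield as easily, but is to be left up and left alone.
- grey_lid_top (a point): Centre of the flat top of the dark grey lid of a fourth, loose tub (1.2 kg), made like the blue one (95 mm by 140 mm), already closed: this point is 84 mm above the table. Nothing to be done to it; leave it where it stands.
Not all that is in view belongs to the job. What is shaped like the part that bears blue_lid_top but pink is not meant.

How it is judged:
At the end, for the whole second after the job is handed in: The orange and blue lids are within 2.5 mm of fully home (tops below 96.5 and 86.5 mm), the green lid is still up (top above 111 mm), all four tubs are upright within about 6 degrees, orange and blue within about 30 mm and green and grey within 20 mm of where they began (height (world z) of orange_lid_top below 0.0965 m and height (world z) of blue_lid_top below 0.0865 m and height (world z) of green_lid_top above 0.111 m and angle between each of orange_lid_top, blue_lid_top, green_lid_top, grey_lid_top's own z axis and vertical below 0.1 rad and distance of each of orange_lid_top, blue_lid_top from where it was at the start of the episode below 0.035 m and distance of each of green_lid_top, grey_lid_top from where it was at the start of the episode below 0.02 m); the robot touches nothing.
It fails at once if the green lid is pressed down (height (world z) of green_lid_top below 0.111 m).
It fails at once if the green tub is pushed away (distance of green_lid_top from where it was at the start of the episode above 0.02 m).
It fails at once if the orange tub is pushed away (distance of orange_lid_top from where it was at the start of the episode above 0.04 m).
It fails at once if the blue tub is pushed away (distance of blue_lid_top from where it was at the start of the episode above 0.04 m).
It fails at once if the grey tub is pushed away (distance of grey_lid_top from where it was at the start of the episode above 0.02 m).
It also fails if it takes over 35 s, if anything falls off the work surface, if the arm or the gripper's body presses on something with over 40 N, if the wrist force passes 120 N, or if a joint passes its speed limit or range.

ROBOT

A 6-joint arm with a two-finger parallel gripper is mounted at the origin on the work surface. World frame = base frame: x ahead of the robot, y to its left, z up, the work surface at z = 0. Lengths are in m, angles in rad, forces in N, time in s.
With the tool pointing down it reaches from about 0.35 to 0.775 m from the base axis. Payload 5.5 kg.
Tool frame: the origin (TCP) lies between the finger pads; the fingertips stand 11 mm ahead of it and the grasp point (between the pads) lies 8 mm behind it (tips_ahead is the distance from the TCP to the fingertips, in m); z points along the fingers, y is the line along which they close (so a half turn about z gives the same grasp; the last joint's range is limited). The gripper opens to 85 mm and grips with 20 to 120 N. Pads are 22 mm wide; open, the fingers measure 114 mm over their backs; the gripper's body (76 mm by 85 mm) begins 54 mm behind the grasp point. The pads swing forward as they close: fully open they stand 13 mm farther back than shut.
Start: joints at [-1.277, 0.313, 0.046, 1.304, 0, 1.431], TCP at [0.242, -0.522, 0.242] pointing down, gripper open.
Joint ranges: [-2.76, 2.76], [-0.86, 1.69], [-1.03, 1.26], [-2.2, 2.34], [-1.47, 1.5], [-3.14, 3.14]. Speed limits (rad/s): [2.57, 2.57, 3.14, 3.14, 3.14, 3.14].

INTERFACE

Orientations are given as a unit quaternion [w, x, y, z].
In Python, from workcell import * gives the robot as it stands. The module is installed in compiled form; this text tells all that it offers.
- The arm moves only by the tool jog_arm, never from a script. Its argument "moves" is a list of rows, each an object with "fingers": the closure, from 0 (fully open) to 1 (shut); "slide": the shift along the tool's x, y, z in mm, a list of three; "angular": the turn, a rotation vector about the tool's x, y, z in degrees, a list of three. A call has 1 to 10 rows; each row is the pose to reach, as a shift and turn from the pose commanded when the call began, along the tool's axes at that moment; what a row does not reach only later rows make up. A row lasts 1/12 s, in which the tool goes at most 41.7 mm and 7.16 degrees, less where a joint would pass 70% of its speed; a pose out of reach is approached as far as the arm can. A call with a gripper value outside its range is refused whole. The fingers move at their own pace and stop on an object; "squeeze" is the grip in N (left out, the last holds). Time passes only in rows, so rows that repeat a pose let the fingers close. It gives the time, the measured TCP pose, the force, the opening and the grip force at its end, in the units of the state.
- get_state(): the state, without advancing time (a new reading comes with each control period).
- read_camera(name): name is "scene" or "side" or "wrist"; returns a dict with "color" (384x512x3 uint8, red, green, blue), "fovy" (degrees; the focal length in pixels is half the picture's height over the tangent of half this angle, whatever the lens; pixels are square), "cx", "cy" (the principal point, pixels), "D" ([k1, k2, p1, p2, k3] as OpenCV has them; the pictures are not rectified), "world_from_camera" (4x4, takes a point from camera to world coordinates); the wrist camera has in their place "tool_from_camera" (4x4, takes a point from camera to tool coordinates, whose origin is the TCP and whose axes are the flange's). Camera axes: x right, y down, z forward; pixel columns grow to the right and rows downward; lengths in m; the calibration is good to about 2 mm. A picture is of the moment at which its call begins: read the wrist's pose just before it. There is no depth.
- hand_in(): hands the job in; it is judged then, once.
Trained networks look in a picture, given as the dict that the camera call returned (one of the last four; its "shot" number tells which), for a name from the list of things; names that differ only in an ending like _2 or _b are one class to them, and where a whole thing is asked for, a point or a joint stands for the part that bears it (a point fixed in the world has none). Each returns a list of dicts, best first, with "p" (0 to 1); they miss things now and then, are a little off and sometimes report something else, mostly with a low value. They report only what shows in the picture. A call takes as long as a camera call. They do not tell look-alikes from the thing itself.
- look_for(target, picture): "point" ([column, row] in pixels, amid what is visible of it).
- tip_of(target, picture): "point" ([column, row] in pixels: a listed point, or the origin of a listed thing).
The state is a dict: "clock": time; "joint_pos": joint angles; "qvel": joint speeds; "tau": joint torques, N m; "tcp_pos": TCP position; "orientation": TCP orientation; "wrist_force": force on the tool from outside, world axes, zero at the start; "ft_torque": the same for the moment, N m; "finger_gap": finger opening in m; "grip_force": force on a finger pad.
Only numpy, scipy, OpenCV 4.12 (cv2) and the standard library are available. Lean on these libraries where they do the work, as an engineer would, in place of code of your own. Each camera call takes 0.05 s, during which the arm holds its last target. There are 200 camera calls.

## Working session

There is one attempt and no reset: what is moved stays moved. The work goes in short steps, Python scripts to look and compute and a tool call to move; the robot and the scene stay as the last step left them, time stands still between calls to the robot, and variables do not carry over. Pictures are saved under pics/ and viewed, at most 10 in all, crops included, and the job is handed in when it is done.

Besides the shell and the picture viewer there is one more tool, called after ">>>" as name([rows], argument=value, ...), one row to a line, values as JSON. jog_arm: Moves the arm, as the interface text tells. Its arguments: {"type":"object","properties":{"moves":{"type":"array","items":{"type":"object","properties":{"fingers":{"type":"number"},"slide":{"type":"array","items":{"type":"number"}},"angular":{"type":"array","items":{"type":"number"}}}}},"squeeze":{"type":"number"}},"required":["moves"]}

```bash
mkdir -p pics
cat > h.py <<'E'
from workcell import *
import numpy as np, cv2
from scipy.spatial.transform import Rotation as R
def T_tool(s):
    q=s["orientation"]; T=np.eye(4); T[:3,:3]=R.from_quat([q[1],q[2],q[3],q[0]]).as_matrix(); T[:3,3]=s["tcp_pos"]; return T
def ray(pic,px,s=None):
    f=192/np.tan(np.radians(pic["fovy"])/2)
    K=np.array([[f,0,pic["cx"]],[0,f,pic["cy"]],[0,0,1.]])
    u=cv2.undistortPoints(np.array([[px]],float),K,np.array(pic["D"],float))[0,0]
    T=np.array(pic["world_from_camera"]) if "world_from_camera" in pic else T_tool(s)@np.array(pic["tool_from_camera"])
    return T[:3,3],T[:3,:3]@np.array([u[0],u[1],1.])
def at_z(pic,px,z,s=None):
    o,d=ray(pic,px,s); return o+d*(z-o[2])/d[2]
def tri(rays):
    A=0;b=0
    for o,d in rays:
        d=d/np.linalg.norm(d);P=np.eye(3)-np.outer(d,d);A=A+P;b=b+P@o
    return np.linalg.solve(A,b)
E
python3 - <<'E'
from h import *
s=get_state(); print(s["tcp_pos"],s["orientation"],s["wrist_force"],s["clock"])
ims=[]
for c in ["scene","side"]:
    p=read_camera(c); ims.append(p["color"][:,:,::-1])
    for n,z in [("orange_lid_top",.1065),("blue_lid_top",.0965),("green_lid_top",.1165),("grey_lid_top",.084)]:
        for r in tip_of(n,p)[:4]: print(c,n,round(r["p"],2),np.round(r["point"],1),np.round(at_z(p,r["point"],z),3))
    cv2.imwrite(f"pics/{c}.png",ims[-1])
print(get_state()["clock"])
E
```

```text
[ 0.24150865 -0.52128271  0.24140615] [-9.05593875e-04  9.76575227e-01  2.15174346e-01 -8.17016753e-05] [-0.76516439 -0.36574777  0.38524217] 0.0
scene orange_lid_top 0.89 [314.9 147. ] [0.595 0.154 0.106]
scene blue_lid_top 0.75 [156.7 292.5] [ 0.496 -0.283  0.097]
scene blue_lid_top 0.74 [172.1 185.6] [ 0.379 -0.087  0.097]
scene green_lid_top 0.73 [313.6  87.6] [0.513 0.302 0.117]
scene grey_lid_top 0.88 [254.4 268.3] [ 0.623 -0.147  0.084]
side blue_lid_top 0.8 [276.6 144.5] [ 0.505 -0.31   0.097]
side blue_lid_top 0.76 [311.1 175.9] [ 0.387 -0.091  0.097]
side green_lid_top 0.83 [239.7 252.1] [0.519 0.288 0.116]
side grey_lid_top 0.78 [229.1 166.9] [ 0.634 -0.149  0.084]
0.5
```

View pics/scene.png

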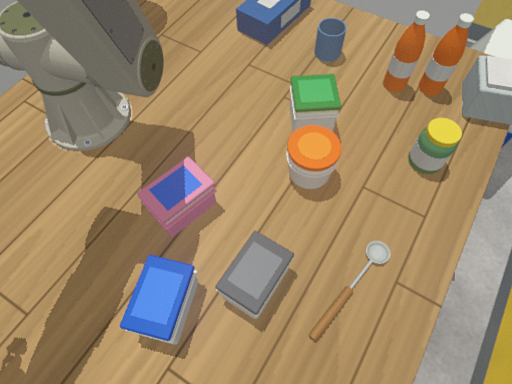

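View pics/side.png

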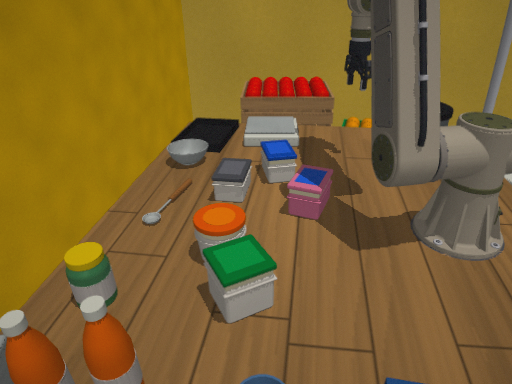

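The scene view shows orange at (314,147), green at (315,88), blue at (158,297) and grey at (255,272). The pink decoy with a blue inset is at (178,193). The side view agrees, with blue at (280,150) and orange at (219,219). I'll shut the fingers, move high over blue, and look from close by.

>>> jog_arm([
  {"fingers": 1, "slide": [40, -10, 0]},
  {"fingers": 1, "slide": [80, -23, 0]},
  {"fingers": 1, "slide": [120, -35, 0]},
  {"fingers": 1, "slide": [160, -46, 0]},
  {"fingers": 1, "slide": [200, -58, 0]},
  {"fingers": 1, "slide": [240, -70, 0]},
  {"fingers": 1, "slide": [280, -81, 0]},
  {"fingers": 1, "slide": [300, -90, 0]},
  {"fingers": 1, "slide": [300, -90, 0]},
  {"fingers": 1, "slide": [300, -90, 0]},
])

```text
schema error: expected keys fingers, slide, angular
```

Run:
```python
from h import *
s=get_state(); p=read_camera("wrist"); print(np.round(s["tcp_pos"],4),np.round(s["orientation"],4),s["finger_gap"],s["wrist_force"])
cv2.imwrite("pics/w1.png",p["color"][:,:,::-1].copy())
rays={}
for n,z in [("orange_lid_top",.1065),("blue_lid_top",.0965),("green_lid_top",.1165),("grey_lid_top",.084)]:
    for r in tip_of(n,p)[:3]: print(n,round(r["p"],2),np.round(r["point"],1),np.round(at_z(p,r["point"],z,s),3))
for c,px in [("scene",{"orange_lid_top":(314,148),"blue_lid_top":(159,297),"grey_lid_top":(256,272)}),("side",{"orange_lid_top":(219,218),"blue_lid_top":(279,150),"grey_lid_top":(233,171)})]:
    q=read_camera(c)
    for n,x in px.items(): rays.setdefault(n,[]).append(ray(q,x))
for n in rays: print(n,np.round(tri(rays[n]),3))
```

```text
[ 0.2417 -0.5218  0.2423] [0.     0.9766 0.2152 0.    ] 0.08535843928541582 [ 0.26311624 -0.34165828 -0.20746651]
orange_lid_top [0.593 0.154 0.102]
blue_lid_top [ 0.498 -0.287  0.086]
grey_lid_top [ 0.625 -0.148  0.071]
```

View pics/w1.png

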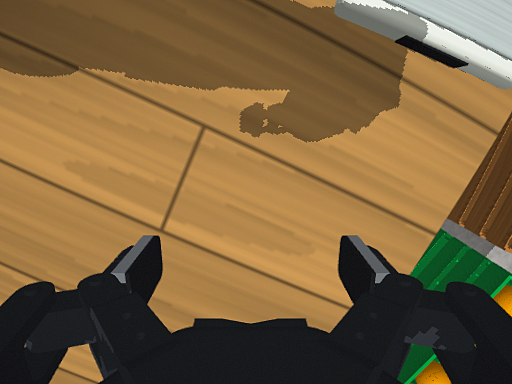

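The move was refused because every row needs all three keys. The wrist picture still shows the start position: bare table, with something white at the top right. I'll resend it.

>>> jog_arm([
  {"fingers": 1, "slide": [39, -12, 0], "angular": [0, 0, 0]},
  {"fingers": 1, "slide": [78, -24, 0], "angular": [0, 0, 0]},
  {"fingers": 1, "slide": [117, -36, 0], "angular": [0, 0, 0]},
  {"fingers": 1, "slide": [156, -48, 0], "angular": [0, 0, 0]},
  {"fingers": 1, "slide": [195, -60, 0], "angular": [0, 0, 0]},
  {"fingers": 1, "slide": [234, -72, 0], "angular": [0, 0, 0]},
  {"fingers": 1, "slide": [270, -84, 0], "angular": [0, 0, 0]},
  {"fingers": 1, "slide": [290, -90, 0], "angular": [0, 0, 0]},
  {"fingers": 1, "slide": [290, -90, 0], "angular": [0, 0, 0]},
  {"fingers": 1, "slide": [290, -90, 0], "angular": [0, 0, 0]},
])

```text
clock: 1.68
tcp_pos: [0.4677, -0.3173, 0.2422]
orientation: [0.0, 0.976, 0.217, -0.0]
wrist_force: [0.1, 0.6, 0.1]
finger_gap: -0.0001
grip_force: 0.0
```

Run:
```python
from h import *
s=get_state(); p=read_camera("wrist"); print(np.round(s["tcp_pos"],4),np.round(s["orientation"],4),s["finger_gap"],s["wrist_force"],s["clock"])
cv2.imwrite("pics/w2.png",p["color"][:,:,::-1].copy())
for n,z in [("orange_lid_top",.1065),("blue_lid_top",.0965),("green_lid_top",.1165),("grey_lid_top",.084)]:
    for r in tip_of(n,p)[:3]: print(n,round(r["p"],2),np.round(r["point"],1),np.round(at_z(p,r["point"],z,s),3))
```

```text
[ 0.4677 -0.3173  0.2422] [ 1.000e-04  9.763e-01  2.166e-01 -2.000e-04] -9.321593991386638e-05 [0.05573417 0.59791239 0.05280073] 1.6833
blue_lid_top 0.82 [234.3 135.6] [ 0.502 -0.287  0.097]
blue_lid_top 0.69 [  2.2 158.2] [ 0.387 -0.087  0.097]
```

View pics/w2.png

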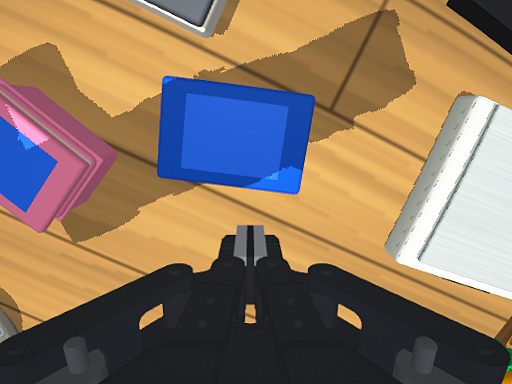

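The blue lid fills pixels (158..315, 78..193). Its centre at (234,135) gives (0.502, -0.287), which agrees with the other views. Next I'll centre over it and descend to just above.

>>> jog_arm([
  {"fingers": 1, "slide": [30, -9, 20], "angular": [0, 0, 0]},
  {"fingers": 1, "slide": [43, -13, 50], "angular": [0, 0, 0]},
  {"fingers": 1, "slide": [43, -13, 85], "angular": [0, 0, 0]},
  {"fingers": 1, "slide": [43, -13, 110], "angular": [0, 0, 0]},
  {"fingers": 1, "slide": [43, -13, 122], "angular": [0, 0, 0]},
  {"fingers": 1, "slide": [43, -13, 125], "angular": [0, 0, 0]},
  {"fingers": 1, "slide": [43, -13, 125], "angular": [0, 0, 0]},
])

```text
clock: 2.52
tcp_pos: [0.4994, -0.2887, 0.1164]
orientation: [-0.001, 0.977, 0.214, -0.001]
wrist_force: [0.6, 0.0, 0.4]
finger_gap: 0.0002
grip_force: 0.0
```

>>> jog_arm([
  {"fingers": 1, "slide": [0, 0, 3], "angular": [0, 0, 0]},
  {"fingers": 1, "slide": [0, 0, 6], "angular": [0, 0, 0]},
  {"fingers": 1, "slide": [0, 0, 9], "angular": [0, 0, 0]},
  {"fingers": 1, "slide": [0, 0, 12], "angular": [0, 0, 0]},
  {"fingers": 1, "slide": [0, 0, 14], "angular": [0, 0, 0]},
  {"fingers": 1, "slide": [0, 0, 16], "angular": [0, 0, 0]},
])

```text
clock: 3.02
tcp_pos: [0.5011, -0.2891, 0.1024]
orientation: [0.001, 0.977, 0.215, 0.001]
wrist_force: [-1.4, -0.4, 5.6]
finger_gap: 0.0001
grip_force: 2.9
```

>>> jog_arm([
  {"fingers": 1, "slide": [0, 0, 2], "angular": [0, 0, 0]},
  {"fingers": 1, "slide": [0, 0, 4], "angular": [0, 0, 0]},
  {"fingers": 1, "slide": [0, 0, 5], "angular": [0, 0, 0]},
  {"fingers": 1, "slide": [0, 0, 6], "angular": [0, 0, 0]},
])

```text
clock: 3.35
tcp_pos: [0.5011, -0.2891, 0.0965]
orientation: [0.001, 0.977, 0.215, 0.001]
wrist_force: [-1.5, -0.1, 5.6]
finger_gap: -0.0002
grip_force: 2.8
```

>>> jog_arm([
  {"fingers": 1, "slide": [0, 0, 1], "angular": [0, 0, 0]},
  {"fingers": 1, "slide": [0, 0, 1], "angular": [0, 0, 0]},
])

```text
clock: 3.52
tcp_pos: [0.5011, -0.289, 0.0953]
orientation: [0.001, 0.977, 0.215, 0.0]
wrist_force: [-0.4, 0.0, 4.8]
finger_gap: 0.0001
grip_force: 2.1
```

>>> jog_arm([
  {"fingers": 1, "slide": [0, 0, 1], "angular": [0, 0, 0]},
  {"fingers": 1, "slide": [0, 0, 1], "angular": [0, 0, 0]},
])

```text
clock: 3.68
tcp_pos: [0.5011, -0.2891, 0.095]
orientation: [0.001, 0.977, 0.215, 0.001]
wrist_force: [-1.7, 0.1, 9.2]
finger_gap: 0.0001
grip_force: 4.6
```

>>> jog_arm([
  {"fingers": 1, "slide": [0, 0, 0.5], "angular": [0, 0, 0]},
  {"fingers": 1, "slide": [0, 0, 0.5], "angular": [0, 0, 0]},
])

```text
clock: 3.85
tcp_pos: [0.5011, -0.2891, 0.095]
orientation: [0.001, 0.977, 0.215, 0.001]
wrist_force: [-3.0, -0.0, 12.2]
finger_gap: -0.0002
grip_force: 6.0
```

The force climbs with no motion at TCP 0.095, so the tip is at 0.084 and blue is home. I'll retract and go over toward orange.

>>> jog_arm([
  {"fingers": 1, "slide": [0, 0, -5], "angular": [0, 0, 0]},
  {"fingers": 1, "slide": [0, 0, -35], "angular": [0, 0, 0]},
  {"fingers": 1, "slide": [0, 0, -75], "angular": [0, 0, 0]},
  {"fingers": 1, "slide": [0, 0, -115], "angular": [0, 0, 0]},
  {"fingers": 1, "slide": [10, -15, -145], "angular": [0, 0, 0]},
  {"fingers": 1, "slide": [31, -46, -145], "angular": [0, 0, 0]},
  {"fingers": 1, "slide": [52, -78, -145], "angular": [0, 0, 0]},
  {"fingers": 1, "slide": [74, -110, -145], "angular": [0, 0, 0]},
  {"fingers": 1, "slide": [94, -141, -145], "angular": [0, 0, 0]},
  {"fingers": 1, "slide": [115, -173, -145], "angular": [0, 0, 0]},
])

```text
clock: 4.68
tcp_pos: [0.5321, -0.0814, 0.2379]
orientation: [0.0, 0.977, 0.215, 0.0]
wrist_force: [-0.1, -0.8, 0.6]
finger_gap: 0.0002
grip_force: 0.0
```

>>> jog_arm([
  {"fingers": 1, "slide": [21, -32, 0], "angular": [0, 0, 0]},
  {"fingers": 1, "slide": [43, -64, 0], "angular": [0, 0, 0]},
  {"fingers": 1, "slide": [64, -96, 0], "angular": [0, 0, 0]},
  {"fingers": 1, "slide": [85, -128, 0], "angular": [0, 0, 0]},
  {"fingers": 1, "slide": [105, -158, 0], "angular": [0, 0, 0]},
  {"fingers": 1, "slide": [118, -177, 0], "angular": [0, 0, 0]},
  {"fingers": 1, "slide": [118, -177, 0], "angular": [0, 0, 0]},
  {"fingers": 1, "slide": [118, -177, 0], "angular": [0, 0, 0]},
])

```text
clock: 5.35
tcp_pos: [0.5646, 0.1285, 0.2374]
orientation: [0.0, 0.976, 0.217, -0.0]
wrist_force: [-0.7, 0.4, 0.2]
finger_gap: -0.0003
grip_force: 0.0
```

Run:
```python
from h import *
s=get_state(); p=read_camera("wrist"); print(np.round(s["tcp_pos"],4),np.round(s["orientation"],4),s["wrist_force"],s["clock"])
cv2.imwrite("pics/w3.png",p["color"][:,:,::-1].copy())
for n,z in [("orange_lid_top",.1065),("blue_lid_top",.084),("green_lid_top",.1165),("grey_lid_top",.084)]:
    for r in tip_of(n,p)[:3]:
        w=at_z(p,r["point"],z,s); print(n,round(r["p"],2),np.round(r["point"],1),np.round(w,3),np.round(np.linalg.inv(T_tool(s))@np.r_[w,1]*1000,0))
```

```text
[0.5646 0.1285 0.2374] [ 1.000e-04  9.762e-01  2.167e-01 -4.000e-04] [-0.69060941  0.41006543  0.19142086] 5.35
orange_lid_top 0.79 [233. 146.] [0.591 0.156 0.106] [  36.  -14.  131. 1000.]
orange_lid_top 0.55 [ 55.7 151.8] [0.519 0.301 0.106] [  32. -175.  131. 1000.]
green_lid_top 0.56 [ 55.2 153.2] [0.522 0.295 0.116] [  32. -169.  121. 1000.]
grey_lid_top 0.71 [501.6 233.9] [ 0.628 -0.146  0.084] [ -59.  275.  153. 1000.]
```

View pics/w3.png

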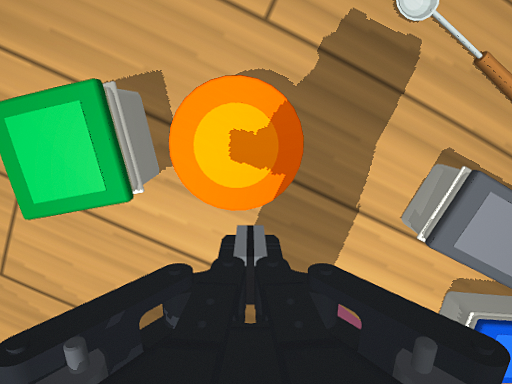

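The orange disc is centred at (236,142), and the measured offset is (36,-14) mm in tool axes. Green sits to the left, at (65,150). I'll descend on orange slightly to the side away from green.

>>> jog_arm([
  {"fingers": 1, "slide": [28, -8, 15], "angular": [0, 0, 0]},
  {"fingers": 1, "slide": [36, -10, 45], "angular": [0, 0, 0]},
  {"fingers": 1, "slide": [36, -10, 75], "angular": [0, 0, 0]},
  {"fingers": 1, "slide": [36, -10, 98], "angular": [0, 0, 0]},
  {"fingers": 1, "slide": [36, -10, 108], "angular": [0, 0, 0]},
  {"fingers": 1, "slide": [36, -10, 110], "angular": [0, 0, 0]},
  {"fingers": 1, "slide": [36, -10, 110], "angular": [0, 0, 0]},
])

```text
clock: 6.18
tcp_pos: [0.5933, 0.1506, 0.1278]
orientation: [0.0, 0.977, 0.215, -0.0]
wrist_force: [0.2, 0.7, 0.4]
finger_gap: 0.0
grip_force: 0.0
```

>>> jog_arm([
  {"fingers": 1, "slide": [0, 0, 3], "angular": [0, 0, 0]},
  {"fingers": 1, "slide": [0, 0, 6], "angular": [0, 0, 0]},
  {"fingers": 1, "slide": [0, 0, 9], "angular": [0, 0, 0]},
  {"fingers": 1, "slide": [0, 0, 12], "angular": [0, 0, 0]},
  {"fingers": 1, "slide": [0, 0, 14], "angular": [0, 0, 0]},
  {"fingers": 1, "slide": [0, 0, 16], "angular": [0, 0, 0]},
])

```text
clock: 6.68
tcp_pos: [0.5942, 0.1514, 0.1131]
orientation: [0.0, 0.977, 0.215, 0.001]
wrist_force: [0.0, -0.6, 6.7]
finger_gap: -0.0003
grip_force: 2.9
```

>>> jog_arm([
  {"fingers": 1, "slide": [0, 0, 2], "angular": [0, 0, 0]},
  {"fingers": 1, "slide": [0, 0, 4], "angular": [0, 0, 0]},
  {"fingers": 1, "slide": [0, 0, 6], "angular": [0, 0, 0]},
  {"fingers": 1, "slide": [0, 0, 7], "angular": [0, 0, 0]},
])

```text
clock: 7.02
tcp_pos: [0.5943, 0.1514, 0.106]
orientation: [0.0, 0.977, 0.215, 0.001]
wrist_force: [-0.6, -0.5, 6.1]
finger_gap: -0.0
grip_force: 2.8
```

>>> jog_arm([
  {"fingers": 1, "slide": [0, 0, 1], "angular": [0, 0, 0]},
  {"fingers": 1, "slide": [0, 0, 2], "angular": [0, 0, 0]},
  {"fingers": 1, "slide": [0, 0, 2], "angular": [0, 0, 0]},
])

```text
clock: 7.27
tcp_pos: [0.5943, 0.1514, 0.105]
orientation: [0.0, 0.977, 0.215, 0.002]
wrist_force: [-1.9, -0.5, 11.2]
finger_gap: 0.0001
grip_force: 5.1
```

Orange has reached its firm stop, with the tip at 0.094. I'll retract and check.

>>> jog_arm([
  {"fingers": 1, "slide": [0, 0, -5], "angular": [0, 0, 0]},
  {"fingers": 1, "slide": [0, 0, -35], "angular": [0, 0, 0]},
  {"fingers": 1, "slide": [0, 0, -75], "angular": [0, 0, 0]},
  {"fingers": 1, "slide": [0, 0, -115], "angular": [0, 0, 0]},
  {"fingers": 1, "slide": [0, 0, -140], "angular": [0, 0, 0]},
  {"fingers": 1, "slide": [-30, 0, -150], "angular": [0, 0, 0]},
  {"fingers": 1, "slide": [-70, 0, -150], "angular": [0, 0, 0]},
  {"fingers": 1, "slide": [-100, 0, -150], "angular": [0, 0, 0]},
  {"fingers": 1, "slide": [-100, 0, -150], "angular": [0, 0, 0]},
  {"fingers": 1, "slide": [-100, 0, -150], "angular": [0, 0, 0]},
])

```text
clock: 8.1
tcp_pos: [0.5014, 0.109, 0.2534]
orientation: [0.0, 0.977, 0.215, 0.0]
wrist_force: [0.7, 0.1, 0.0]
finger_gap: 0.0001
grip_force: 0.0
```

Run:
```python
from h import *
s=get_state(); print(s["tcp_pos"],s["wrist_force"],s["clock"])
a=read_camera("scene")["color"][:,:,::-1]; b=read_camera("side")["color"][:,:,::-1]
cv2.imwrite("pics/fin.png",np.hstack([cv2.resize(a[60:360,110:360],(400,480)),cv2.resize(b[110:330,150:350],(400,440))[:440] if 0 else cv2.resize(b[110:350,150:350],(400,480))]))
```

```text
[0.50136916 0.10901752 0.25337703] [0.65904195 0.08063445 0.03088114] 8.1
```

View pics/fin.png

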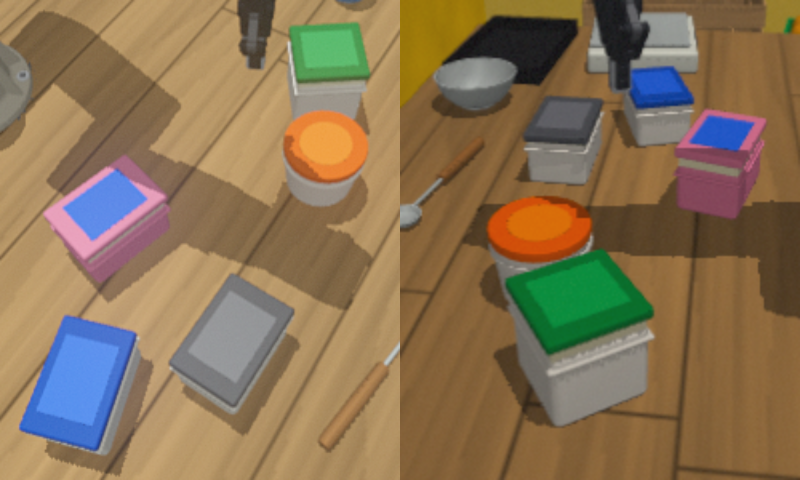

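The final views show orange (right panel, about (540,230)) and blue (about (658,90)) closed with no neck showing. Green's pale neck still shows at about (600,335). Every tub is upright and in place, and the gripper is clear.

```bash
python3 -c "
from workcell import *
print(hand_in())"
```

```text
the job is handed in; nothing more can be done
None
```

The job is handed in: the orange and blue lids are pressed fully home, the green lid is still up, and all four tubs stand upright where they began (no verdict came back on hand-in).

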